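Third hand at the shop's repair table: hold a board against the sprung stop

TASK

Slide the tall plywood board up out of the slotted wooden rack, lower it upright into the groove of the assembly jig until it stands on the groove's floor, and push it along the groove against the sprung stop pad until the pad has gone in about half of its travel, never to its end. Then keep it pressed there, steady, for a few seconds as a third hand for the colleague who will screw it, and finish while still gripping and pressing it: do not let go. Leave the two shorter boards in the rack and everything else on the table where they are.

Things in the scene. Friction and masses are not known exactly. Their poses are not given: they have to be found in the camera images.
- tall_board: the board to fetch: plain plywood, 120 mm long (its x), 10 mm thick (its y), 135 mm tall (its z), about 0.12 kg, the tallest of three in the rack; its ends are alike. Pressed hard onto a floor while being pushed along, it tips in the grip. Origin at the centre of its lower edge. At the start it stands upright in one of the rack's three slots (any of them)
- rack: fixed wooden rack, 140 (x) x 200 (y) mm. Three slots, open at the top and at both ends, run along its x at y = -60, 0 and +60 mm, each 14 mm wide; slot floor 12 mm and slot walls' top 60 mm above the table. Origin under its centre
- short_board_a: like the tall board but only 95 mm tall; stays in the rack. Origin at the centre of its lower edge
- short_board_b: same as short_board_a
- jig: fixed assembly jig, metal base 250 (x) x 110 (y) x 12 mm, origin under its centre. Two wooden rails along x, from x = -120 to +20 mm, their top 42 mm above the table, leave between them a groove 16 mm wide on the centreline y = 0, open at the top and both ends. At the +x end a metal block (x = 75 to 105 mm, 60 mm wide, 120 mm tall) carries the sprung pad, which is pushed in along the jig's +x
- groove (a point): point on the groove's floor (12 mm above the table), on the centreline, straight below the pad's face at rest: 30 mm towards +x from the jig's origin. Axes as the jig's: x along the groove towards the pad, z up. A board in the groove that just touches the pad has its origin at x = -60 mm here, at y = 0 and z = 0
- pad: black rubber stop pad facing the jig's -x, 40 mm wide, 12 mm thick, from 65 to 135 mm above the table, on two steel rods. Origin at the centre of its face, 100 mm above the table; moves with the pad
- pad_travel (a joint): how far the pad is pushed in along the jig's +x, 0 at rest to 0.024 m at its end; a spring of 700 N/m pushes it back (8.4 N at half travel, 0.012 m) with very little friction
- screwdriver: screwdriver with a black handle, lying; bystander, origin under its middle
- screw_tray: small grey open tray 90 x 70 x 30 mm; bystander, origin under its centre
- tin: steel tin, 64 mm across, 55 mm tall; bystander, origin under its centre
- mug: white mug, 80 mm across, 90 mm tall; bystander, origin under its centre
- candlestick: dark candlestick 140 mm tall; bystander, origin under its centre
- pepper_mill: wooden pepper mill 158 mm tall; bystander, origin under its centre
- jar: blue jar with wooden cap, 76 mm across, 100 mm tall; bystander, origin under its centre
- flower_pot: clay pot, 96 mm across, 82 mm tall; bystander, origin under its centre

How it is judged:
By the outcome, as a careful person would: the job done as asked, in the order asked, and still so for the second after the job is handed in, while the arm keeps its last pose, push and grip.
It also fails if it takes over 61 s, if anything falls off the work surface, if the arm or the gripper's body presses on something with over 40 N, if the wrist force passes 120 N, or if a joint passes its speed limit or range.

ROBOT

A 6-joint arm with a two-finger parallel gripper is mounted at the origin on the work surface. World frame = base frame: x ahead of the robot, y to its left, z up, the work surface at z = 0. Lengths are in m, angles in rad, forces in N, time in s.
With the tool pointing down it reaches from about 0.35 to 0.975 m from the base axis. Payload 4.9 kg.
Tool frame: the origin (TCP) lies midway between the tips of the shut fingers; the grasp point (between the pads) lies 19 mm behind it; z points along the fingers, y is the line along which they close (so a half turn about z gives the same grasp; the last joint's range is limited). The gripper opens to 85 mm and grips with 20 to 120 N. Pads are 22 mm wide; open, the fingers measure 114 mm over their backs; the gripper's body (76 mm by 85 mm) begins 54 mm behind the grasp point. The pads swing forward as they close: fully open they stand 13 mm farther back than shut.
Start: joints at [-1.429, 0.053, 1.613, -0, 1.476, -0.119], TCP at [0.161, -0.604, 0.231] pointing down, gripper open.
Joint ranges: [-3.01, 3.01], [-1.01, 2.22], [0.06, 2.58], [-1.02, 4.17], [0.09, 2.62], [-3.14, 3.14]. Speed limits (rad/s): [2.57, 2.57, 3.14, 3.14, 3.14, 3.14].

INTERFACE

Orientations are given as a unit quaternion [w, x, y, z].
In Python, from plant import manip gives the robot as it stands.
- The arm moves only by the tool move_arm, never from a script. Its argument "increments" is one flat list of numbers, 5 for each row, row after row: the shift along the tool's x, y, z in mm, then the turn about the tool's z in rad, then the opening, from 0 (shut) to 1 (fully open). In form: [tx, ty, tz, spin, jaw, tx, ty, tz, spin, jaw, ...]. A call has 1 to 8 rows; each row shifts and turns the commanded pose from where the row before left it, along the tool's axes as they then stand; what a row does not reach is not made up. A row lasts 1/12 s, in which the tool goes at most 41.7 mm and 7.16 degrees, less where a joint would pass 70% of its speed; a pose out of reach is approached as far as the arm can. A call with a gripper value outside its range is refused whole. The fingers move at their own pace and stop on an object; the grip force is fixed at half the most. Time passes only in rows, so rows that do not move let the fingers close. It gives the time, the measured TCP pose, the force, the opening and the grip force at its end, in the units of the state.
- manip.state(): the state, without advancing time (a new reading comes with each control period).
- manip.grab_frame(name): name is "side" or "top" or "wrist"; returns a dict with "image" (384x512x3 uint8, blue, green, red), "fov_y" (degrees; the focal length in pixels is half the picture's height over the tangent of half this angle, whatever the lens; pixels are square), "cx", "cy" (the principal point, pixels), "k1" (the pictures are not rectified: a ray, as slopes to the right and down, at radius r is drawn at 1 + k1 r^2 times it, then the intrinsics apply), "eye" and "rotation" of the camera in the world; the wrist camera has in their place "T_tool_cam" (4x4, takes a point from camera to tool coordinates, whose origin is the TCP and whose axes are the flange's). Camera axes: x right, y down, z forward; pixel columns grow to the right and rows downward; lengths in m; the calibration is good to about 2 mm. A picture is of the moment at which its call begins: read the wrist's pose just before it. There is no depth.
- manip.job_done(): hands the job in; it is judged then, once.
The state is a dict: "time": time; "joint_pos": joint angles; "joint_vel": joint speeds; "joint_efforts": joint torques, N m; "tool_pos": TCP position; "tool_rot": TCP orientation; "contact_force": force on the tool from outside, world axes, zero at the start; "ft_torque": the same for the moment, N m; "gripper_width": opening from 0.0 (shut) to 1.0 (fully open); "grasp_force": force on a finger pad.
Only numpy, scipy, OpenCV 4.12 (cv2) and the standard library are available. Lean on these libraries where they do the work, as an engineer would, in place of code of your own. Each camera call takes 0.05 s, during which the arm holds its last target. There are 200 camera calls.

## Working session

There is one attempt and no reset: what is moved stays moved. The work goes in short steps, Python scripts to look and compute and a tool call to move; the robot and the scene stay as the last step left them, time stands still between calls to the robot, and variables do not carry over. Pictures are saved under pics/ and viewed, at most 13 in all, crops included, and the job is handed in when it is done.

Besides the shell and the picture viewer there is one more tool, called after "Emit:" as a command line: name --argument value ..., lists and objects as JSON in quotes. move_arm: Moves the arm, as the interface text tells. Its arguments: {"type":"object","properties":{"increments":{"type":"array"}},"required":["increments"]}

```bash
ls; mkdir -p pics; cat > h.py <<'E'
import numpy as np,cv2
from plant import manip
from scipy.spatial.transform import Rotation as R
def grab(n):
    s=manip.state(); f=manip.grab_frame(n)
    if n=="wrist":
        q=s["tool_rot"]; T=np.eye(4); T[:3,:3]=R.from_quat([q[1],q[2],q[3],q[0]]).as_matrix(); T[:3,3]=s["tool_pos"]
        T=T@np.array(f["T_tool_cam"]); f["eye"]=T[:3,3]; f["rotation"]=T[:3,:3]
    return f
def K(f):
    F=192/np.tan(np.radians(f["fov_y"])/2); return np.array([[F,0,f["cx"]],[0,F,f["cy"]],[0,0,1.]])
# k1 = radial distortion, matches the OpenCV model
def rays(f,px):
    u=cv2.undistortPointsIter(np.array(px,float).reshape(-1,1,2),K(f),np.array([f["k1"],0,0,0.]),None,None,(3,50,1e-9)).reshape(-1,2)
    return np.c_[u,np.ones(len(u))]@np.array(f["rotation"]).T
def onz(f,px,z):
    d=rays(f,px); e=np.array(f["eye"]); return e+d*((z-e[2])/d[:,2])[:,None]
def tri(f1,p1,f2,p2):
    out=[]
    for a,b in zip(rays(f1,p1),rays(f2,p2)):
        e1,e2=np.array(f1["eye"]),np.array(f2["eye"])
        t=np.linalg.lstsq(np.c_[a,-b],e2-e1,rcond=None)[0]
        x,y=e1+a*t[0],e2+b*t[1]; out.append(np.r_[(x+y)/2,np.linalg.norm(x-y)])
    return np.array(out)
def proj(f,P):
    Rw=np.array(f["rotation"]).T; return cv2.projectPoints(np.array(P,float).reshape(-1,1,3),cv2.Rodrigues(Rw)[0],-Rw@np.array(f["eye"]),K(f),np.array([f["k1"],0,0,0.]))[0].reshape(-1,2)
E
cat > a.py <<'E'
from h import *
import pickle
fs={n:grab(n) for n in("side","top")}
pickle.dump(fs,open("f0.pkl","wb"))
for n,f in fs.items():
    cv2.imwrite(f"pics/{n}0.png",cv2.resize(f["image"],(800,600),interpolation=cv2.INTER_CUBIC)); print(n,f["eye"],np.round(f["rotation"],3).tolist(),f["fov_y"],f["k1"])
print(manip.state())
E
python3 a.py
```

```text
pics
side [0.29990984 0.85956869 1.10449242] [0.058, -0.125, 0.927, -0.348] 57.09246797950164 -0.08768419385577876
top [0.38382326 0.00599107 1.30022767] [-0.054, 0.708, -0.701, 0.068] 54.40813271277167 0.013177866192378533
{'time': 0.1, 'joint_pos': array([-1.42903523e+00,  5.32859571e-02,  1.61416355e+00, -2.79839507e-05,
        1.47598481e+00, -1.18972355e-01]), 'joint_vel': array([-0.00040913, -0.00113896, -0.00389514, -0.00059121,  0.0003512 ,
        0.00029779]), 'joint_efforts': array([ 7.32420413e-04, -3.94904208e+01, -3.71364284e+01, -2.98830605e-05,
        3.95146708e-03, -6.06618968e-06]), 'tool_pos': array([ 0.1610477 , -0.60331183,  0.23018488]), 'tool_rot': array([-9.20613531e-04,  9.91513693e-01,  1.29999034e-01, -2.44190761e-05]), 'contact_force': array([-1.52503264,  0.2740655 , -0.13320186]), 'ft_torque': array([ 0.00871979, -0.01320322, -0.00335797]), 'grasp_force': 0.0, 'gripper_width': 1.002412847998531}
```

View pics/top0.png

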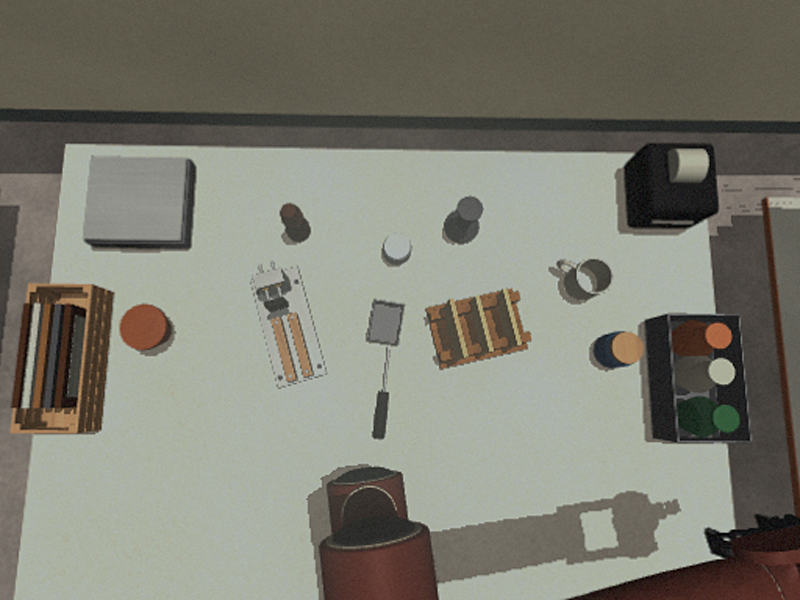

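View pics/side0.png

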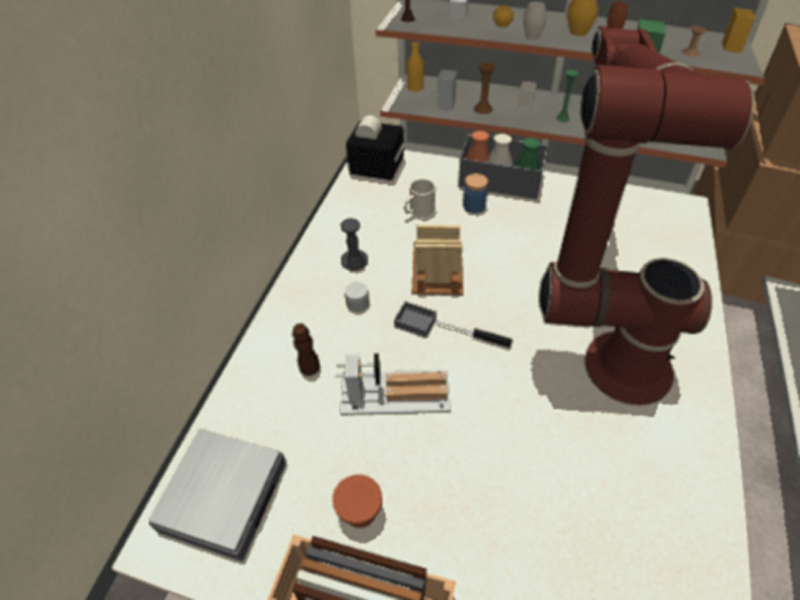

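The top view shows the rack at about (478,328), with three cream board strips. The jig is at about (288,325), with its pad and block towards the top of the picture. The side view shows the jig at (395,390) and the rack at (438,260). Next I'll fix the quaternion rotation, get rough poses and crop in on the rack.

```bash
sed -i 's/^    return f$/    else: q=f["rotation"]; f["rotation"]=R.from_quat([q[1],q[2],q[3],q[0]]).as_matrix()\n    return f/' h.py
cat > b.py <<'E'
from h import *
import pickle
fs=pickle.load(open("f0.pkl","rb"))
for f in fs.values():
    q=f["rotation"]; f["rotation"]=R.from_quat([q[1],q[2],q[3],q[0]]).as_matrix()
t,s=fs["top"],fs["side"]
k=1.5625
print("jig base",onz(t,np.array([(250,272),(298,264),(327,374),(278,388)])/k,.012).round(3))
print("rack",onz(t,np.array([(426,302),(518,289),(531,347),(440,368)])/k,.05).round(3))
print("strips",onz(t,np.array([(447,301),(465,355),(475,297),(491,350),(505,291),(521,343)])/k,.1).round(3))
w=grab("wrist"); print(np.round(w["T_tool_cam"],3).tolist(),w["fov_y"],w["k1"])
a=cv2.resize(t["image"][175:245,260:350],(540,420),interpolation=cv2.INTER_CUBIC)
b=cv2.resize(s["image"][135:195,255:305],(250,300),interpolation=cv2.INTER_CUBIC)
c=np.zeros((420,790,3),np.uint8); c[:,:540]=a; c[:300,540:]=b
cv2.imwrite("pics/c0.png",c)
E
python3 b.py
```

```text
jig base [[0.645 0.301 0.012]
 [0.665 0.195 0.012]
 [0.42  0.123 0.012]
 [0.39  0.228 0.012]]
rack [[ 0.576 -0.09   0.05 ]
 [ 0.606 -0.292  0.05 ]
 [ 0.48  -0.316  0.05 ]
 [ 0.434 -0.12   0.05 ]]
strips [[ 0.57  -0.13   0.1  ]
 [ 0.459 -0.166  0.1  ]
 [ 0.58  -0.189  0.1  ]
 [ 0.47  -0.22   0.1  ]
 [ 0.593 -0.252  0.1  ]
 [ 0.484 -0.283  0.1  ]]
[[0.0, -0.96, -0.279, 0.071], [1.0, 0.0, -0.0, -0.0], [0.001, -0.279, 0.96, -0.142], [0.0, 0.0, 0.0, 1.0]] 67.61827036588394 -0.05724230762869569
```

View pics/c0.png

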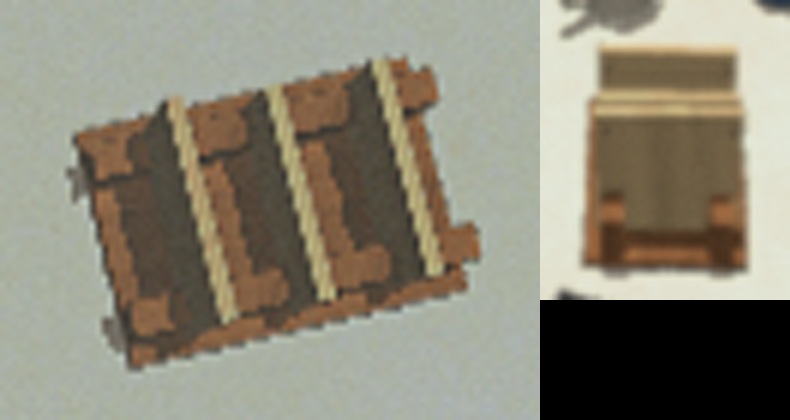

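The crop shows three cream strips in the top view. In the side view the near strip's top (row ~108) sits close to the middle one (row ~95), while the far one is at row ~48. That suggests the near board, in the slot with the largest y, is the tall one. I'll check this by triangulating.

```bash
cat >> b.py <<'E'
print("----")
T=np.array([(174,98),(229,320),(273,88),(327,298),(378,60),(435,275)])/6+[260,175]-.4
for name,r in (("near",108),("mid",95),("far",48)):
    S=np.array([((593 if name!="far" else 598)-540,r),((743 if name!="far" else 738)-540,r)])/5+[255,135]-.4
    for i in (0,2,4): print(name,i,tri(t,T[i:i+2],s,S).round(3).tolist())
E
python3 b.py | sed -n '/----/,$p'
```

```text
----
near 0 [[0.57, -0.133, 0.144, 0.003], [0.455, -0.16, 0.147, 0.003]]
near 2 [[0.587, -0.195, 0.084, 0.004], [0.468, -0.222, 0.089, 0.004]]
near 4 [[0.612, -0.269, 0.013, 0.005], [0.483, -0.298, 0.017, 0.011]]
mid 0 [[0.569, -0.131, 0.16, 0.004], [0.455, -0.158, 0.163, 0.004]]
mid 2 [[0.585, -0.192, 0.102, 0.006], [0.467, -0.219, 0.107, 0.002]]
mid 4 [[0.609, -0.265, 0.033, 0.003], [0.482, -0.293, 0.038, 0.009]]
far 0 [[0.561, -0.124, 0.216, 0.007], [0.455, -0.149, 0.218, 0.013]]
far 2 [[0.576, -0.182, 0.164, 0.009], [0.467, -0.207, 0.167, 0.007]]
far 4 [[0.598, -0.25, 0.103, 0.001], [0.482, -0.277, 0.106, 0.001]]
```

Triangulation gives tops at about 0.146, 0.104 and 0.104 m. The tall board is therefore in the slot with the largest y: top centre (0.513, -0.147), direction about 13°. I'll move towards it and then look with the wrist camera.

Emit:
move_arm --increments '[32,-25,-3,0,1,32,-25,-3,0,1,32,-25,-3,0,1,32,-25,-3,0,1,32,-25,-3,0,1,32,-25,-3,0,1,32,-25,-3,0,1,32,-25,-3,0,1]'

```text
time: 0.87
tool_pos: [0.3576, -0.3428, 0.2554]
tool_rot: [0.0, 0.992, 0.13, 0.0]
contact_force: [0.9, 0.1, -0.3]
gripper_width: 0.994
grasp_force: 0.0
```

Emit:
move_arm --increments '[32,-20,0,0,1,32,-20,0,0,1,32,-20,0,0,1,32,-20,0,0,1,32,-10,0,0,1,0,0,0,0,1,0,0,0,0,1]'

```text
time: 1.45
tool_pos: [0.489, -0.2152, 0.2549]
tool_rot: [-0.0, 0.991, 0.132, -0.0]
contact_force: [-0.0, -0.2, -0.0]
gripper_width: 1.005
grasp_force: 0.0
```

```bash
cat > w.py <<'E'
from h import *
import pickle,sys
n=sys.argv[1]; st=manip.state(); f=grab("wrist"); pickle.dump(f,open(n+".pkl","wb"))
cv2.imwrite(f"pics/{n}.png",f["image"]); print(st["time"],st["tool_pos"].round(4),st["tool_rot"].round(4))
E
python3 w.py w1
```

```text
1.45 [ 0.489  -0.2152  0.2549] [-2.000e-04  9.913e-01  1.316e-01 -5.000e-04]
```

View pics/w1.png

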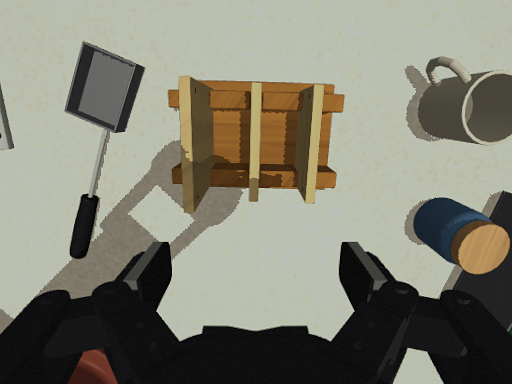

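The wrist view shows the tall board on the left, with its top strip running from (186,77) to (190,212). The two short ones are at columns ~255 and ~312. I'll take a second wrist view for parallax.

Emit:
move_arm --increments '[4,-36,0,0,1,4,-36,0,0,1,0,0,0,0,1,0,0,0,0,1]'

```text
time: 1.83
tool_pos: [0.4767, -0.1447, 0.2554]
tool_rot: [0.0, 0.991, 0.13, 0.0]
contact_force: [0.9, -0.7, 0.1]
gripper_width: 1.0
grasp_force: 0.0
```

```bash
python3 w.py w2; python3 - <<'E'
import cv2,numpy as np
a=cv2.imread('pics/w1.png')[60:230,150:350];b=cv2.imread('pics/w2.png')[60:230,150:350]
cv2.imwrite('pics/c1.png',np.hstack([cv2.resize(x,(400,340),interpolation=cv2.INTER_NEAREST) for x in(a,b)]))
E
```

```text
1.8333 [ 0.4767 -0.1447  0.2554] [4.000e-04 9.915e-01 1.302e-01 1.000e-04]
```

View pics/c1.png

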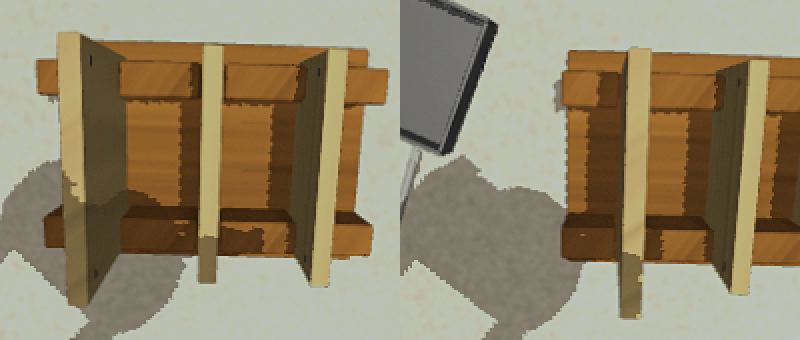

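The crops show the tall board's top strip with corners, in crop pixels, at (58,34), (80,34), (68,305) and (88,305) in view 1. In view 2 they are at (229,48), (250,48), (220,318) and (241,318).

```bash
python3 - <<'E'
from h import *
import pickle
f1,f2=[pickle.load(open(n+".pkl","rb")) for n in("w1","w2")]
o=np.array([150,60]);
p1=np.array([(58,33),(80,34),(68,305),(89,304)])/2+o-.5
p2=np.array([(229,48),(251,48),(220,318),(241,318)])/2+o-.5
T=tri(f1,p1,f2,p2); print(T.round(4))
z=T[:,2].mean(); P=onz(f2,p2,z); print(P.round(4), P.mean(0), np.linalg.norm(P[0]-P[2]))
c=P[:,:2].mean(0); d=P[0]+P[1]-P[2]-P[3]; print("ang",np.degrees(np.arctan2(d[1],d[0])))
s=manip.state(); q=s["tool_rot"]; M=R.from_quat([q[1],q[2],q[3],q[0]]).as_matrix(); print("tool x ang",np.degrees(np.arctan2(M[1,0],M[0,0])))
print("delta tool mm",(M.T@(np.r_[c,z]-s["tool_pos"])*1000).round(1))
# bottom of rack near end for tilt check
E
```

```text
[[ 5.686e-01 -1.276e-01  1.449e-01  3.000e-04]
 [ 5.707e-01 -1.364e-01  1.448e-01  8.000e-04]
 [ 4.523e-01 -1.553e-01  1.451e-01  0.000e+00]
 [ 4.552e-01 -1.648e-01  1.452e-01  5.000e-04]]
[[ 0.5687 -0.1275  0.145 ]
 [ 0.5711 -0.1364  0.145 ]
 [ 0.4523 -0.1553  0.145 ]
 [ 0.4548 -0.1649  0.145 ]] [ 0.51175199 -0.14602168  0.14500408] 0.1197175428811128
ang 13.59618846818968
tool x ang 14.898384473351443
delta tool mm [ 33.5   9.4 110.5]
```

The top is measured at 0.145 m, length 119.7 mm and direction 13.6°. I'll align, part-close the jaws to clear the neighbouring board, and go down for a deep grasp.

Emit:
move_arm --increments '[17,5,0,0.012,0.5,17,4,0,0.011,0.5,0,0,10,0,0.5,0,0,20,0,0.5,0,0,0,0,0.5,0,0,0,0,0.5]'

```text
time: 2.38
tool_pos: [0.5111, -0.1455, 0.2233]
tool_rot: [-0.001, 0.993, 0.118, -0.002]
contact_force: [1.0, -0.3, 0.5]
gripper_width: 0.503
grasp_force: 0.0
```

```bash
cat > d.py <<'E'
from h import *
import sys
tx,ty,tz,ang=map(float,sys.argv[1:])
s=manip.state(); q=s["tool_rot"]; M=R.from_quat([q[1],q[2],q[3],q[0]]).as_matrix(); a=np.degrees(np.arctan2(M[1,0],M[0,0]))
print("t",s["time"],"pos",s["tool_pos"].round(4),"z-axis",M[:,2].round(4),"ang",a.round(2),"spin",np.radians(a-ang).round(4),"delta mm",(M.T@(np.array([tx,ty,tz])-s["tool_pos"])*1000).round(1),"F",s["contact_force"].round(2),"M",s["ft_torque"].round(3),"w",s["gripper_width"],"gf",s["grasp_force"])
E
python3 d.py .5118 -.146 .093 13.6
```

```text
t 2.3833 pos [ 0.5111 -0.1455  0.2233] z-axis [-0.0041  0.0014 -1.    ] ang 13.54 spin -0.001 delta mm [  1.1   1.  130.3] F [ 0.97 -0.27  0.55] M [ 0.001  0.026 -0.021] w 0.5028280258671912 gf 0.0
```

Emit:
move_arm --increments '[0,0.5,35,0,0.5,0,0,35,0,0.5,0,0,30,0,0.5,0,0,20,0,0.5,0,0,10,0,0.5,0,0,0,0,0.5,0,0,0,0,0.5]'

```text
time: 2.97
tool_pos: [0.5132, -0.1459, 0.0964]
tool_rot: [0.0, 0.993, 0.118, 0.0]
contact_force: [0.9, -0.6, 0.7]
gripper_width: 0.501
grasp_force: 0.0
```

Emit:
move_arm --increments '[0,0,0,0,0.2,0,0,0,0,0,0,0,0,0,0,0,0,0,0,0,0,0,0,0,0,0,0,0,0,0,0,0,0,0,0,0,0,0,0,0]'

```text
time: 3.63
tool_pos: [0.5142, -0.146, 0.0976]
tool_rot: [0.001, 0.993, 0.119, 0.002]
contact_force: [0.5, -1.0, 6.4]
gripper_width: 0.114
grasp_force: 59.2
```

```bash
python3 d.py .5118 -.146 .093 13.6
```

```text
t 3.6333 pos [ 0.5142 -0.146   0.0976] z-axis [ 0.0035 -0.0016 -1.    ] ang 13.63 spin 0.0005 delta mm [-2.4 -0.6  4.6] F [ 0.49 -0.96  6.38] M [ 0.06   0.043 -0.064] w 0.11413512982231457 gf 59.2374712228775
```

Gripped at 9.7 mm opening. Lifting now.

Emit:
move_arm --increments '[0,0,-6,0,0,0,0,-12,0,0,0,0,-18,0,0,0,0,-20,0,0,0,0,-20,0,0,0,0,-16,0,0,0,0,-8,0,0,0,0,0,0,0]'

```text
time: 4.3
tool_pos: [0.514, -0.1459, 0.1983]
tool_rot: [0.001, 0.993, 0.119, 0.002]
contact_force: [-0.0, -0.0, -0.7]
gripper_width: 0.115
grasp_force: 58.5
```

Emit:
move_arm --increments '[0,-20,0,0,0,5,-35,0,0,0,10,-35,0,0,0,10,-35,0,0,0,10,-35,0,0,0,5,-30,0,0,0,0,-10,0,0,0,0,0,0,0,0]'

```text
time: 4.97
tool_pos: [0.5033, 0.0604, 0.1939]
tool_rot: [-0.0, 0.993, 0.12, -0.001]
contact_force: [-0.7, -1.1, -1.3]
gripper_width: 0.111
grasp_force: 58.7
```

```bash
python3 d.py .53 .21 .2 13.6; python3 w.py w3
```

```text
t 4.9667 pos [0.5033 0.0604 0.1939] z-axis [-2.6e-03  3.0e-04 -1.0e+00] ang 13.84 spin 0.0042 delta mm [  61.7 -138.9   -6.1] F [-0.66 -1.11 -1.33] M [-0.04   0.047 -0.003] w 0.11056645841210087 gf 58.739359974861145
4.9667 [0.5033 0.0604 0.1939] [-3.000e-04  9.927e-01  1.205e-01 -1.300e-03]
```

View pics/w3.png

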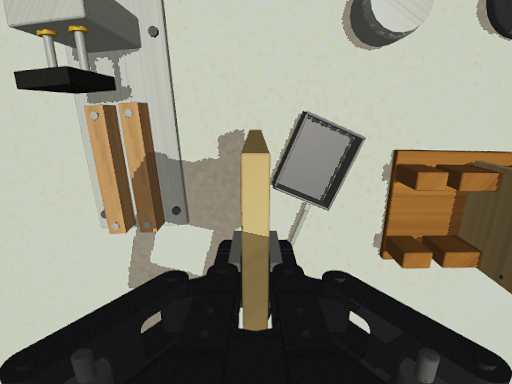

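The wrist view shows the rails at columns 85–165, rows 103–233, the pad face at (65,80), and the held board near column 255. I'll take a second view for parallax.

Emit:
move_arm --increments '[0,-25,0,0.004,0,0,-25,0,0,0,0,0,0,0,0,0,0,0,0,0]'

```text
time: 5.35
tool_pos: [0.4928, 0.1061, 0.1948]
tool_rot: [0.0, 0.993, 0.117, -0.0]
contact_force: [-0.8, 0.1, -1.0]
gripper_width: 0.109
grasp_force: 59.0
```

```bash
python3 w.py w4; python3 - <<'E'
import cv2,numpy as np
a=cv2.imread('pics/w3.png')[50:240,0:200];b=cv2.imread('pics/w4.png')[50:240,50:250]
cv2.imwrite('pics/c2.png',np.hstack([cv2.resize(x,(400,380),interpolation=cv2.INTER_NEAREST) for x in(a,b)]))
E
```

```text
5.35 [0.4928 0.1061 0.1948] [ 5.000e-04  9.932e-01  1.166e-01 -4.000e-04]
```

View pics/c2.png

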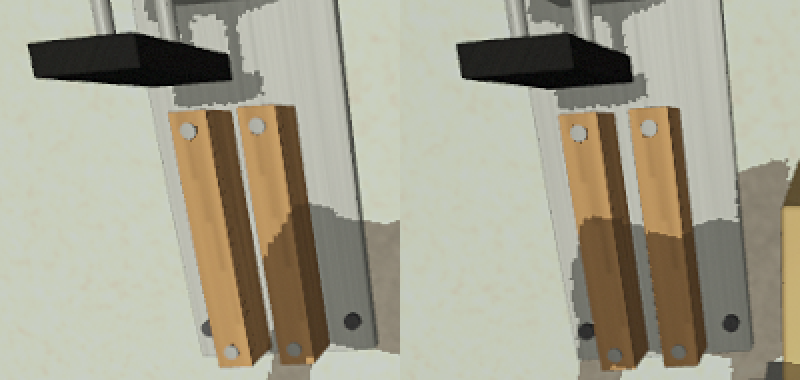

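The crops show the rail-top corners and four screw heads clearly in both views. I'll triangulate them.

```bash
python3 - <<'E'
from h import *
import pickle
f1,f2=[pickle.load(open(n+".pkl","rb")) for n in("w3","w4")]
p1=np.array([(168,112),(205,110),(219,367),(253,365),(237,107),(272,105),(279,363),(313,362),(188,131),(257,126),(232,352),(293,350)])/2+[0,50]-.25
p2=np.array([(159,114),(198,112),(203,370),(235,368),(229,108),(266,106),(265,367),(297,364),(178,133),(249,128),(214,355),(278,352)])/2+[50,50]-.25
T=tri(f1,p1,f2,p2); print(T.round(4)); z=.042
for f,p in((f1,p1),(f2,p2)):
    P=onz(f,p,z)[:,:2]
    fe=(P[1]+P[4])/2; ne=(P[3]+P[6])/2; d=fe-ne; sf,sn=(P[8]+P[9])/2,(P[10]+P[11])/2; e=sf-sn
    print("far",fe.round(4),"near",ne.round(4),"ang",np.degrees(np.arctan2(d[1],d[0])).round(2),"L",np.linalg.norm(d).round(4),"gap",np.linalg.norm(P[1]-P[4]).round(4),np.linalg.norm(P[3]-P[6]).round(4))
    print(" screws",sf.round(4),sn.round(4),np.degrees(np.arctan2(e[1],e[0])).round(2))
    m=(P[0]+P[5])/2,(P[2]+P[7])/2; g=m[0]-m[1]; print(" outer",m[0].round(4),m[1].round(4),np.degrees(np.arctan2(g[1],g[0])).round(2))
# board top in hand
E
```

```text
[[5.378e-01 2.451e-01 4.480e-02 1.000e-04]
 [5.432e-01 2.250e-01 4.780e-02 1.000e-04]
 [4.076e-01 2.041e-01 4.760e-02 2.000e-04]
 [4.083e-01 1.890e-01 3.800e-02 0.000e+00]
 [5.480e-01 2.119e-01 4.260e-02 5.000e-04]
 [5.532e-01 1.931e-01 4.660e-02 5.000e-04]
 [4.196e-01 1.703e-01 5.060e-02 7.000e-04]
 [4.207e-01 1.545e-01 4.170e-02 2.000e-04]
 [5.304e-01 2.356e-01 4.180e-02 2.000e-04]
 [5.410e-01 2.005e-01 4.300e-02 1.000e-04]
 [4.131e-01 2.020e-01 3.750e-02 0.000e+00]
 [4.265e-01 1.657e-01 4.440e-02 3.000e-04]]
far [0.5451 0.22  ] near [0.4129 0.1803] ang 16.72 L 0.138 gap 0.0167 0.0152
 screws [0.5356 0.2182] [0.4203 0.1832] 16.88
 outer [0.545  0.2208] [0.4126 0.1805] 16.92
far [0.5456 0.2196] near [0.4126 0.1799] ang 16.62 L 0.1388 gap 0.0159 0.0171
 screws [0.5357 0.2182] [0.4204 0.1834] 16.78
 outer [0.5454 0.2202] [0.4128 0.1801] 16.86
```

```bash
python3 - <<'E'
from h import *
import pickle
f=pickle.load(open("w4.pkl","rb")); im=f["image"]
s=manip.state(); T=np.linalg.inv(np.array(f["T_tool_cam"]))
# work in tool frame: camera pose wrt tool
g=dict(f); A=np.array(f["T_tool_cam"]); g["eye"]=A[:3,3]; g["rotation"]=A[:3,:3]
hsv=cv2.cvtColor(im,cv2.COLOR_BGR2HSV)
m=cv2.inRange(hsv,(12,50,60),(32,255,255))
for r in range(150,300,15):
    c=np.where(m[r,225:290])[0]+225
    if len(c)<5: continue
    P=onz(g,[(c.min()-.5,r),(c.max()+.5,r)],-.0495); print(r,c.min(),c.max(),(P*1000).round(1)[:,:2].tolist(),"mid y",(P[:,1].mean()*1000).round(2))
for r in range(120,170,3): 
    print(r,im[r,256].tolist(),end=" ")
E
python3 d.py .4809 .2008 .1945 16.8
```

```text
150 242 267 [[58.7, -4.7], [58.7, 3.7]] mid y -0.51
165 240 269 [[53.8, -5.4], [53.8, 4.4]] mid y -0.51
180 240 269 [[48.7, -5.5], [48.7, 4.5]] mid y -0.51
195 240 269 [[43.5, -5.6], [43.5, 4.6]] mid y -0.51
210 241 269 [[38.2, -5.3], [38.2, 4.6]] mid y -0.34
225 241 268 [[32.6, -5.4], [32.6, 4.4]] mid y -0.51
240 241 269 [[26.9, -5.5], [26.9, 4.8]] mid y -0.34
255 242 268 [[21.0, -5.2], [21.0, 4.5]] mid y -0.34
270 242 268 [[14.8, -5.3], [14.9, 4.6]] mid y -0.33
285 242 268 [[8.5, -5.4], [8.5, 4.7]] mid y -0.33
120 [188, 203, 197] 123 [188, 203, 197] 126 [187, 203, 197] 129 [145, 167, 166] 132 [48, 78, 92] 135 [48, 78, 92] 138 [48, 77, 91] 141 [49, 80, 93] 144 [50, 81, 94] 147 [51, 81, 94] 150 [51, 81, 96] 153 [93, 145, 169] 156 [115, 174, 198] 159 [116, 174, 198] 162 [115, 174, 198] 165 [115, 173, 199] 168 [117, 174, 199] t 5.4 pos [0.4929 0.1057 0.1949] z-axis [-5.e-04 -1.e-03 -1.e+00] ang 13.34 spin -0.0603 delta mm [ 10.2 -95.3   0.3] F [-0.15  0.3  -1.53] M [ 0.019 -0.002  0.021] w 0.1122828954451387 gf 59.02551591396332
```

The board sits straight and centred in the grip, with its front end 58 mm ahead of the TCP. The groove runs at 16.8°. I'll move above it.

Emit:
move_arm --increments '[0,-20,0,-0.02,0,2,-30,0,-0.02,0,3,-25,0,-0.02,0,2,-14,0,0,0,1,-4,0,0,0,0,0,0,0,0,0,0,0,0,0]'

```text
time: 5.98
tool_pos: [0.4769, 0.1977, 0.1952]
tool_rot: [0.0, 0.989, 0.146, -0.0]
contact_force: [0.7, 0.6, -1.8]
gripper_width: 0.113
grasp_force: 59.0
```

```bash
python3 d.py .4809 .2008 .1945 16.8; python3 d.py .4809 .2008 .1945 16.8; python3 w.py w5
```

```text
t 5.9833 pos [0.4769 0.1977 0.1952] z-axis [-1.e-04 -9.e-04 -1.e+00] ang 16.76 spin -0.0006 delta mm [ 4.8 -1.8  0.6] F [ 0.74  0.58 -1.79] M [-0.048 -0.034  0.015] w 0.11257022575173381 gf 59.04625654220581
t 5.9833 pos [0.4769 0.1977 0.1952] z-axis [-1.e-04 -9.e-04 -1.e+00] ang 16.76 spin -0.0006 delta mm [ 4.8 -1.8  0.6] F [ 0.74  0.58 -1.79] M [-0.048 -0.034  0.015] w 0.11257022575173381 gf 59.04625654220581
5.9833 [0.4769 0.1977 0.1952] [ 4.000e-04  9.893e-01  1.458e-01 -1.000e-04]
```

View pics/w5.png

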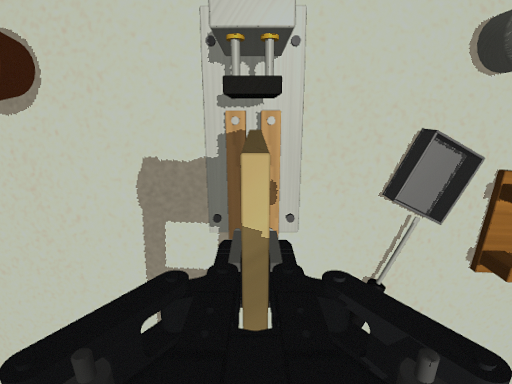

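The groove's far gap is centred at column ~253.5, against the board at ~256, so I need about -2 mm in y. That agrees with the computed delta. I'll shift and lower into the groove.

Emit:
move_arm --increments '[5,-2,0,0,0,0,0,20,0,0,0,0,20,0,0,0,0,10,0,0,0,0,0,0,0,0,0,0,0,0]'

```text
time: 6.53
tool_pos: [0.4805, 0.2019, 0.1449]
tool_rot: [0.0, 0.989, 0.146, -0.001]
contact_force: [-0.4, -0.0, -1.1]
gripper_width: 0.109
grasp_force: 59.1
```

```bash
python3 d.py .4809 .2008 .0975 16.8;python3 - <<'E'
from h import *
import pickle
st=manip.state(); f=manip.grab_frame("wrist"); cv2.imwrite("pics/w6.png",f["image"][60:260,180:330].repeat(3,0).repeat(3,1))
E
```

```text
t 6.5333 pos [0.4805 0.2019 0.1449] z-axis [-1.3e-03 -4.0e-04 -1.0e+00] ang 16.8 spin -0.0001 delta mm [ 0.1  1.2 47.4] F [-0.41 -0.04 -1.14] M [-0.003 -0.029  0.031] w 0.10895904264291756 gf 59.06341373920441
```

View pics/w6.png

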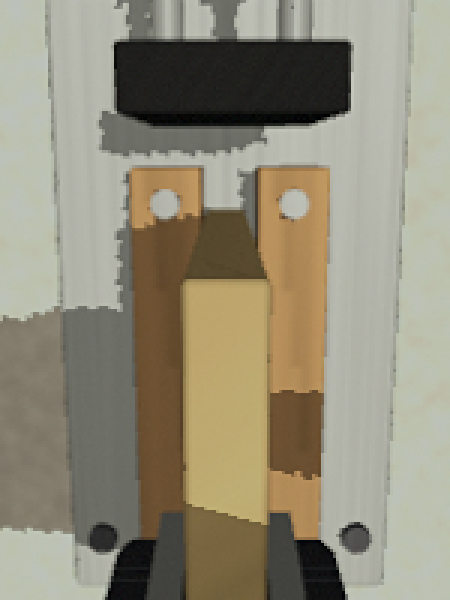

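The board's lower edge centre is at crop column ~223.5 and the gap centre at ~230.5, about 1.3 mm to the right. I'll correct +1.3 mm and lower until just inside the groove.

Emit:
move_arm --increments '[0,1.3,0,0,0,0,0,0,0,0,0,0,10,0,0,0,0,10,0,0,0,0,10,0,0,0,0,8,0,0,0,0,0,0,0,0,0,0,0,0]'

```text
time: 7.25
tool_pos: [0.4801, 0.2009, 0.1059]
tool_rot: [0.0, 0.989, 0.146, -0.001]
contact_force: [-0.7, -0.2, -0.4]
gripper_width: 0.11
grasp_force: 59.1
```

```bash
python3 d.py .4809 .2008 .0975 16.8
```

```text
t 7.25 pos [0.4801 0.2009 0.1059] z-axis [-2.4e-03 -6.0e-04 -1.0e+00] ang 16.84 spin 0.0007 delta mm [0.7 0.3 8.4] F [-0.75 -0.21 -0.41] M [-0.009  0.036 -0.021] w 0.11011144793599108 gf 59.06280755996704
```

Emit:
move_arm --increments '[0,0,2,0,0,0,0,2,0,0,0,0,1.5,0,0,0,0,1,0,0,0,0,0,0,0,0,0,0,0,0]'

```text
time: 7.75
tool_pos: [0.481, 0.2011, 0.1009]
tool_rot: [-0.0, 0.989, 0.146, 0.0]
contact_force: [0.1, -0.4, -0.7]
gripper_width: 0.107
grasp_force: 59.1
```

Emit:
move_arm --increments '[0,0,0.5,0,0,0,0,0.5,0,0,0,0,0,0,0]'

```text
time: 8.0
tool_pos: [0.481, 0.2011, 0.0998]
tool_rot: [0.0, 0.989, 0.146, -0.0]
contact_force: [0.4, -0.6, -0.9]
gripper_width: 0.114
grasp_force: 59.1
```

Emit:
move_arm --increments '[0,0,0.5,0,0,0,0,0.5,0,0,0,0,0,0,0]'

```text
time: 8.25
tool_pos: [0.4809, 0.2011, 0.0987]
tool_rot: [0.0, 0.989, 0.146, -0.0]
contact_force: [0.4, -1.0, 0.1]
gripper_width: 0.114
grasp_force: 59.1
```

Emit:
move_arm --increments '[0,0,0.5,0,0,0,0,0,0,0,0,0,0,0,0]'

```text
time: 8.5
tool_pos: [0.481, 0.2011, 0.0983]
tool_rot: [0.0, 0.989, 0.146, -0.0]
contact_force: [-0.5, -0.7, -1.1]
gripper_width: 0.109
grasp_force: 59.1
```

Emit:
move_arm --increments '[0,0,0.5,0,0,0,0,0,0,0,0,0,0,0,0]'

```text
time: 8.75
tool_pos: [0.481, 0.2011, 0.0978]
tool_rot: [0.0, 0.989, 0.146, -0.0]
contact_force: [-1.6, 0.1, -1.5]
gripper_width: 0.113
grasp_force: 59.1
```

Emit:
move_arm --increments '[0,0,0.4,0,0,0,0,0,0,0,0,0,0,0,0]'

```text
time: 9.0
tool_pos: [0.481, 0.2011, 0.0977]
tool_rot: [-0.0, 0.989, 0.146, 0.0]
contact_force: [-1.0, -0.5, 1.6]
gripper_width: 0.112
grasp_force: 59.5
```

Light floor contact, with Fz up about 2.5 N at the expected height. Now sliding towards the pad.

Emit:
move_arm --increments '[3,0,0,0,0,4,0,0,0,0,4,0,0,0,0,3,0,0,0,0,0,0,0,0,0,0,0,0,0,0]'

```text
time: 9.5
tool_pos: [0.4952, 0.2054, 0.0976]
tool_rot: [-0.0, 0.989, 0.146, 0.001]
contact_force: [1.4, 0.6, 1.0]
gripper_width: 0.109
grasp_force: 59.5
```

```bash
python3 d.py .4981 .206 .0975 16.8
```

```text
t 9.5 pos [0.4952 0.2054 0.0976] z-axis [ 1.8e-03  5.0e-04 -1.0e+00] ang 16.83 spin 0.0006 delta mm [2.9 0.2 0.1] F [1.39 0.59 1.  ] M [ 0.082 -0.296 -0.014] w 0.10907363673686926 gf 59.487329721450806
```

Emit:
move_arm --increments '[1.5,0,0,0,0,1.5,0,0,0,0,0,0,0,0,0,0,0,0,0,0]'

```text
time: 9.83
tool_pos: [0.4971, 0.206, 0.0977]
tool_rot: [0.0, 0.989, 0.146, -0.0]
contact_force: [-2.8, -1.6, 5.3]
gripper_width: 0.106
grasp_force: 60.2
```

Emit:
move_arm --increments '[1.5,0,0,0,0,1.5,0,0,0,0,0,0,0,0,0,0,0,0,0,0]'

```text
time: 10.17
tool_pos: [0.4997, 0.2068, 0.0978]
tool_rot: [0.0, 0.989, 0.146, -0.001]
contact_force: [-4.1, -1.7, 5.3]
gripper_width: 0.109
grasp_force: 60.3
```

Emit:
move_arm --increments '[1.5,0,0,0,0,1.5,0,0,0,0,0,0,0,0,0,0,0,0,0,0]'

```text
time: 10.5
tool_pos: [0.5025, 0.2077, 0.0977]
tool_rot: [0.0, 0.989, 0.146, -0.001]
contact_force: [-5.2, -2.2, 5.7]
gripper_width: 0.106
grasp_force: 60.4
```

```bash
python3 d.py .4981 .206 .0975 16.8
```

```text
t 10.5 pos [0.5025 0.2077 0.0977] z-axis [-1.3e-03 -4.0e-04 -1.0e+00] ang 16.84 spin 0.0007 delta mm [-4.7  0.3  0.2] F [-5.23 -2.2   5.71] M [-0.217  0.702  0.014] w 0.10627929315985116 gf 60.39490342140198
```

Pad contact is felt, but the floor press has grown to about 7 N. I'll ease it slightly upward, then check pad travel from the picture.

Emit:
move_arm --increments '[0,0,-0.4,0,0,0,0,0,0,0,0,0,0,0,0]'

```text
time: 10.75
tool_pos: [0.5026, 0.2077, 0.0977]
tool_rot: [0.0, 0.989, 0.146, -0.001]
contact_force: [-4.9, -1.7, 4.4]
gripper_width: 0.107
grasp_force: 59.9
```

```bash
python3 d.py .4981 .206 .0975 16.8; python3 w.py w7; python3 - <<'E'
import cv2,numpy as np
a=cv2.imread('pics/w5.png')[0:200,180:330];b=cv2.imread('pics/w7.png')[0:200,180:330]
cv2.imwrite('pics/c3.png',np.hstack([x.repeat(2,1).repeat(2,0) for x in(a,b)]))
E
```

```text
t 10.75 pos [0.5026 0.2077 0.0977] z-axis [-1.1e-03 -3.0e-04 -1.0e+00] ang 16.84 spin 0.0007 delta mm [-4.8  0.3  0.2] F [-4.95 -1.68  4.39] M [-0.183  0.674  0.003] w 0.10692448788615636 gf 59.93778347969055
10.75 [0.5026 0.2077 0.0977] [ 1.000e-04  9.892e-01  1.464e-01 -6.000e-04]
```

View pics/c3.png

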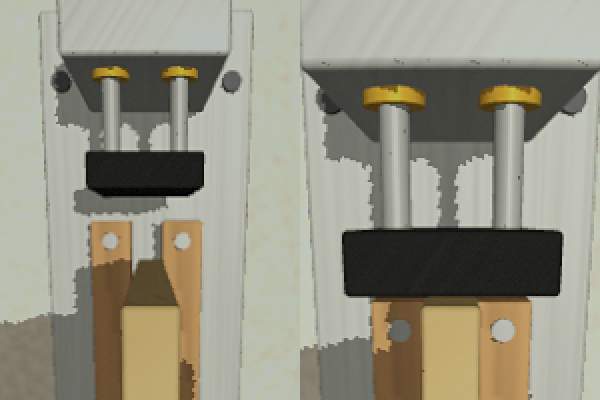

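The right crop shows the board's end against the pad, with the pad top's near edge at row ~296 of the crop (y≈148). I'll compute the travel from the pad's top edge against the rest view.

```bash
cat > p.py <<'E'
from h import *
import pickle,sys
d=np.array([np.cos(np.radians(16.8)),np.sin(np.radians(16.8))]); n=np.array([-d[1],d[0]])
for nm in sys.argv[1:]:
    f=pickle.load(open(nm+".pkl","rb")); g=f["image"].max(2).astype(float)
    g=cv2.GaussianBlur(g,(3,3),0)
    # pad top: near/far edge along several columns; darkest block above the rails
    m=(f["image"].max(2)<50).astype(np.uint8); m[170:]=0; m[:, :190]=0; m[:,330:]=0
    k,l,st,c=cv2.connectedComponentsWithStats(m); i=1+np.argmax(st[1:,4]); x,y,w,h,_=st[i]
    # far edge (top-back edge of pad) sub-pixel: columns between the rods
    u=x+w/2
    far=np.array([(u,y-.5)]); L=np.array([(x-.5,y+2)]); Rr=np.array([(x+w-.5,y+2)])
    o=np.array([.5556,.2233])
    P=onz(f,far,.135)[0,:2]; a,b=onz(f,L,.135)[0,:2],onz(f,Rr,.135)[0,:2]
    print(nm,"box",x,y,w,h,"width",np.linalg.norm(a-b).round(4),"far edge along-12mm",((P-o)@d-.012).round(4),"lat",((P-o)@n).round(4),"near",((onz(f,[(u,y+h-.5)],.135)[0,:2]-o)@d).round(4))
E
python3 p.py w5 w7
```

```text
w5 box 223 76 59 23 width 0.0392 far edge along-12mm -0.0009 lat 0.0002 near -0.0035
w7 box 201 114 110 35 width 0.0391 far edge along-12mm 0.0028 lat 0.0004 near 0.0024
```

Travel is about 3.5 mm, consistent with the TCP geometry, and the rest of the force is floor friction. I'll continue while easing the floor press slightly.

Emit:
move_arm --increments '[0,0,-0.4,0,0,1,0,0,0,0,1,0,0,0,0,1,0,0,0,0,0,0,0,0,0,0,0,0,0,0]'

```text
time: 11.3
tool_pos: [0.5048, 0.2084, 0.0978]
tool_rot: [0.0, 0.989, 0.146, -0.002]
contact_force: [-5.9, -2.0, 5.9]
gripper_width: 0.108
grasp_force: 59.9
```

```bash
python3 d.py .5120 .2105 .0975 16.8; python3 w.py w8; python3 p.py w8
```

```text
t 11.3 pos [0.5048 0.2084 0.0978] z-axis [-2.9e-03 -8.0e-04 -1.0e+00] ang 16.84 spin 0.0007 delta mm [7.5 0.  0.3] F [-5.89 -1.99  5.9 ] M [-0.282  0.958 -0.009] w 0.10772027594596234 gf 59.87432777881622
11.3 [0.5048 0.2084 0.0978] [ 2.000e-04  9.892e-01  1.464e-01 -1.500e-03]
w8 box 201 114 110 35 width 0.0391 far edge along-12mm 0.0053 lat 0.0004 near 0.0049
```

Emit:
move_arm --increments '[0,0,-0.6,0,0,1,0,0,0,0,1,0,0,0,0,1,0,0,0,0,0,0,0,0,0,0,0,0,0,0]'

```text
time: 11.85
tool_pos: [0.5072, 0.2091, 0.0979]
tool_rot: [0.0, 0.989, 0.146, -0.002]
contact_force: [-7.9, -3.1, 4.3]
gripper_width: 0.105
grasp_force: 59.8
```

```bash
python3 d.py .5120 .2105 .0975 16.8; python3 w.py w9; python3 p.py w9
```

```text
t 11.85 pos [0.5072 0.2091 0.0979] z-axis [-0.0042 -0.0012 -1.    ] ang 16.84 spin 0.0007 delta mm [5.  0.1 0.4] F [-7.9  -3.14  4.34] M [-0.325  1.076  0.05 ] w 0.10539472002694941 gf 59.84319269657135
11.85 [0.5072 0.2091 0.0979] [ 3.000e-04  9.892e-01  1.464e-01 -2.200e-03]
w9 box 201 114 110 35 width 0.0391 far edge along-12mm 0.0078 lat 0.0005 near 0.0074
```

Emit:
move_arm --increments '[0,0,-0.5,0,0,1,0,0,0,0,1,0,0,0,0,1.2,0,0,0,0,0,0,0,0,0,0,0,0,0,0]'

```text
time: 12.4
tool_pos: [0.5096, 0.2099, 0.098]
tool_rot: [0.0, 0.989, 0.146, -0.003]
contact_force: [-8.3, -3.1, 3.6]
gripper_width: 0.111
grasp_force: 59.9
```

```bash
python3 d.py .5120 .2105 .0975 16.8; python3 w.py w10; python3 p.py w10
```

```text
t 12.4 pos [0.5096 0.2099 0.098 ] z-axis [-0.0058 -0.0017 -1.    ] ang 16.84 spin 0.0006 delta mm [2.4 0.1 0.4] F [-8.31 -3.07  3.6 ] M [-0.414  1.221  0.021] w 0.1109943750076445 gf 59.87287938594818
12.4 [0.5096 0.2099 0.098 ] [ 4.000e-04  9.892e-01  1.464e-01 -3.000e-03]
w10 box 201 114 110 35 width 0.0391 far edge along-12mm 0.0104 lat 0.0005 near 0.01
```

Emit:
move_arm --increments '[0,0,-0.2,0,0,0.8,0,0,0,0,0.5,0,0,0,0,0,0,0,0,0,0,0,0,0,0]'

```text
time: 12.87
tool_pos: [0.5106, 0.2102, 0.098]
tool_rot: [0.0, 0.989, 0.146, -0.003]
contact_force: [-9.4, -3.3, 4.6]
gripper_width: 0.106
grasp_force: 60.0
```

```bash
python3 d.py .5120 .2105 .0975 16.8; python3 w.py w11; python3 p.py w11; python3 - <<'E'
from h import *
im=cv2.imread("pics/w11.png"); t=grab("side")["image"]
c=np.zeros((400,800,3),np.uint8); c[:,:400]=cv2.resize(im[0:200,160:360],(400,400)); c[:,400:]=cv2.resize(t[200:280,210:290],(400,400),interpolation=cv2.INTER_CUBIC)
cv2.imwrite("pics/c5.png",c)
E
```

```text
t 12.8667 pos [0.5106 0.2102 0.098 ] z-axis [-0.0067 -0.0019 -1.    ] ang 16.84 spin 0.0007 delta mm [1.5 0.1 0.5] F [-9.36 -3.28  4.63] M [-0.405  1.38   0.016] w 0.10606470774289482 gf 59.95330452919006
12.8667 [0.5106 0.2102 0.098 ] [ 5.000e-04  9.892e-01  1.464e-01 -3.400e-03]
w11 box 201 114 110 35 width 0.0391 far edge along-12mm 0.0114 lat 0.0005 near 0.011
```

View pics/c5.png

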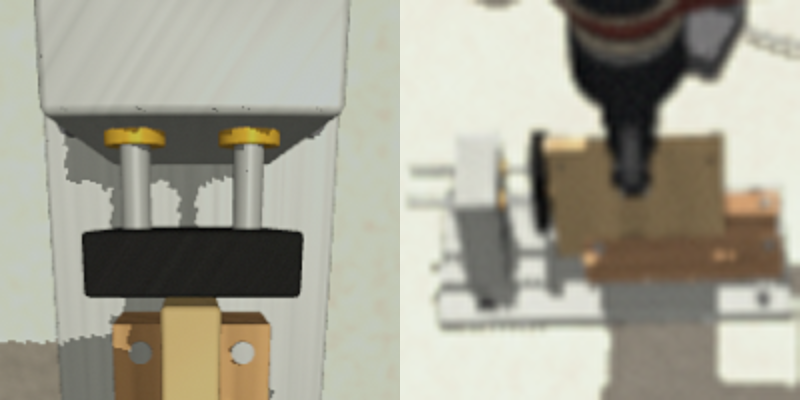

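The crop shows the board upright in the groove, pressed flat against the pad, at about 11.5–12 mm of travel. Now holding steady.

Emit:
move_arm --increments '[0,0,0,0,0,0,0,0,0,0,0,0,0,0,0,0,0,0,0,0,0,0,0,0,0,0,0,0,0,0,0,0,0,0,0,0,0,0,0,0]'

```text
time: 13.63
tool_pos: [0.5105, 0.2102, 0.098]
tool_rot: [0.0, 0.989, 0.146, -0.003]
contact_force: [-9.8, -3.0, 4.3]
gripper_width: 0.107
grasp_force: 60.0
```

```bash
python3 - <<'E'
from h import *
import pickle
d=np.array([np.cos(np.radians(16.8)),np.sin(np.radians(16.8))]); o=np.array([.5556,.2233])
f=pickle.load(open("w11.pkl","rb")); g=f["image"].max(2)
print([(r,int(g[r,255])) for r in range(48,64)])
for r in (53,55,57): print(r,((onz(f,[(256,r)],.12)[0,:2]-o)@d).round(4),"expect .045")
E
python3 d.py .5120 .2105 .0975 16.8
```

```text
[(48, 196), (49, 196), (50, 196), (51, 196), (52, 184), (53, 168), (54, 156), (55, 149), (56, 123), (57, 86), (58, 64), (59, 67), (60, 68), (61, 68), (62, 67), (63, 67)]
53 0.0459 expect .045
55 0.0452 expect .045
57 0.0445 expect .045
t 13.6333 pos [0.5105 0.2102 0.098 ] z-axis [-0.0066 -0.002  -1.    ] ang 16.84 spin 0.0008 delta mm [1.5 0.1 0.5] F [-9.79 -3.05  4.34] M [-0.462  1.34  -0.011] w 0.10748665104647097 gf 59.95147168636322
```

The block edge comes out at 44.7 mm against 45 mm, so travel is about 11.7 mm. Continuing the hold.

Emit:
move_arm --increments '[0,0,0,0,0,0,0,0,0,0,0,0,0,0,0,0,0,0,0,0,0,0,0,0,0,0,0,0,0,0,0,0,0,0,0,0,0,0,0,0]'

```text
time: 14.3
tool_pos: [0.5105, 0.2101, 0.098]
tool_rot: [0.001, 0.989, 0.146, -0.003]
contact_force: [-10.2, -2.6, 4.1]
gripper_width: 0.108
grasp_force: 60.0
```

Emit:
move_arm --increments '[0,0,0,0,0,0,0,0,0,0,0,0,0,0,0,0,0,0,0,0,0,0,0,0,0,0,0,0,0,0,0,0,0,0,0,0,0,0,0,0]'

```text
time: 14.97
tool_pos: [0.5105, 0.2101, 0.098]
tool_rot: [0.0, 0.989, 0.146, -0.003]
contact_force: [-10.2, -2.7, 4.9]
gripper_width: 0.108
grasp_force: 60.0
```

Emit:
move_arm --increments '[0,0,0,0,0,0,0,0,0,0,0,0,0,0,0,0,0,0,0,0,0,0,0,0,0,0,0,0,0,0,0,0,0,0,0,0,0,0,0,0]'

```text
time: 15.63
tool_pos: [0.5105, 0.2101, 0.098]
tool_rot: [0.0, 0.989, 0.146, -0.003]
contact_force: [-10.1, -3.6, 4.0]
gripper_width: 0.107
grasp_force: 60.0
```

Emit:
move_arm --increments '[0,0,0,0,0,0,0,0,0,0,0,0,0,0,0,0,0,0,0,0,0,0,0,0,0,0,0,0,0,0,0,0,0,0,0,0,0,0,0,0]'

```text
time: 16.3
tool_pos: [0.5105, 0.2101, 0.098]
tool_rot: [0.0, 0.989, 0.146, -0.003]
contact_force: [-9.1, -3.6, 3.9]
gripper_width: 0.106
grasp_force: 60.0
```

Emit:
move_arm --increments '[0,0,0,0,0,0,0,0,0,0,0,0,0,0,0,0,0,0,0,0,0,0,0,0,0,0,0,0,0,0,0,0,0,0,0,0,0,0,0,0]'

```text
time: 16.97
tool_pos: [0.5105, 0.2101, 0.098]
tool_rot: [0.001, 0.989, 0.146, -0.003]
contact_force: [-9.6, -3.0, 3.7]
gripper_width: 0.109
grasp_force: 60.0
```

Emit:
move_arm --increments '[0,0,0,0,0,0,0,0,0,0,0,0,0,0,0,0,0,0,0,0,0,0,0,0,0,0,0,0,0,0,0,0,0,0,0,0,0,0,0,0]'

```text
time: 17.63
tool_pos: [0.5105, 0.2101, 0.098]
tool_rot: [0.001, 0.989, 0.146, -0.003]
contact_force: [-9.8, -3.1, 3.7]
gripper_width: 0.106
grasp_force: 60.0
```

```bash
python3 w.py w12; python3 p.py w12; python3 d.py .5120 .2105 .0975 16.8; python3 -c "
from plant import manip
print(manip.job_done())"
```

```text
17.6333 [0.5105 0.2101 0.098 ] [ 5.000e-04  9.892e-01  1.464e-01 -3.500e-03]
w12 box 201 114 110 35 width 0.039 far edge along-12mm 0.0114 lat 0.0005 near 0.011
t 17.6833 pos [0.5105 0.2101 0.098 ] z-axis [-0.0066 -0.0019 -1.    ] ang 16.84 spin 0.0007 delta mm [1.5 0.1 0.5] F [-8.84 -2.59  4.11] M [-0.474  1.348 -0.015] w 0.11007763749866419 gf 59.95256960391998
the job is handed in; nothing more can be done
None
```

I handed the job in at 17.7 s: the tall board stands in the groove, still gripped and pressed, with the pad in by about 11.7 mm as measured from the pictures, after a steady hold of nearly 5 s.

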